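# Unpile the washed lids and close each storage jar with its own

## Task

The storage jars are washed and dry, and their four wooden lids are piled by size on the slate trivet. Take the pile apart and put each lid on the jar it fits, seated flat and fully home on the rim. Leave the jars standing where they are, and do not shove or knock over the measuring jug or the mug.

Things in the scene. Friction and masses are not known exactly. Their poses are not given: they have to be found in the camera images.
- lid_large: Jar lid, 75 g: plain wooden disc 66 mm across, 14 mm thick, over a white tapered plug 10 mm deep (52 mm across under the disc, 44 mm at its flat bottom). Bottom of the pile, on a round slate trivet 96 mm across, 8 mm thick. Origin: centre of the plug's bottom; z up, top at 24 mm. Fits the large jar: seated, the disc rests on the rim, the plug in the mouth.
- lid_medium: Jar lid, 55 g: plain wooden disc 56 mm across, 14 mm thick, over a white tapered plug 10 mm deep (42 mm across under the disc, 34 mm at its flat bottom). In the pile, on top of the large lid. Origin: centre of the plug's bottom; z up, top at 24 mm. Fits the medium jar: seated, the disc rests on the rim, the plug in the mouth.
- lid_small: Jar lid, 38 g: plain wooden disc 46 mm across, 14 mm thick, over a white tapered plug 10 mm deep (32 mm across under the disc, 24 mm at its flat bottom). In the pile, on top of the medium lid. Origin: centre of the plug's bottom; z up, top at 24 mm. Fits the small jar: seated, the disc rests on the rim, the plug in the mouth.
- lid_smallest: Jar lid, 25 g: plain wooden disc 36 mm across, 14 mm thick, over a white tapered plug 10 mm deep (22 mm across under the disc, 14 mm at its flat bottom). Top of the pile, on the small lid. Origin: centre of the plug's bottom; z up, top at 24 mm. Fits the smallest jar: seated, the disc rests on the rim, the plug in the mouth.
- jar_large: Open, empty, round grey stoneware jar, loose, 550 g: 115 mm high, 94 mm across the body, with a straight neck (top 18 mm) 63 mm across outside, mouth 57 mm inside. Origin: centre of its underside; z up, rim at 115 mm. With its lid seated, the lid's origin is 105 mm above the jar's.
- jar_medium: Open, empty, round grey stoneware jar, loose, 380 g: 100 mm high, 82 mm across the body, with a straight neck (top 18 mm) 53 mm across outside, mouth 47 mm inside. Origin: centre of its underside; z up, rim at 100 mm. With its lid seated, the lid's origin is 90 mm above the jar's.
- jar_small: Open, empty, round grey stoneware jar, loose, 250 g: 85 mm high, 70 mm across the body, with a straight neck (top 18 mm) 43 mm across outside, mouth 37 mm inside. Origin: centre of its underside; z up, rim at 85 mm. With its lid seated, the lid's origin is 75 mm above the jar's.
- jar_smallest: Open, empty, round grey stoneware jar, loose, 150 g: 70 mm high, 58 mm across the body, with a straight neck (top 18 mm) 33 mm across outside, mouth 27 mm inside. Origin: centre of its underside; z up, rim at 70 mm. With its lid seated, the lid's origin is 60 mm above the jar's.
- jug: Bystander: clear plastic measuring jug, 120 mm high, 100 mm across the rim, 80 mm at the foot, loop handle out to 90 mm from its axis towards its +y. Origin: centre of its underside. Light (160 g), empty.
- mug: Bystander: white ceramic mug standing upright, 92 mm high, 80 mm across the rim, handle towards its +y. Origin: centre of its underside. 300 g, empty.

How it is judged:
By the outcome, as a careful person would: the job done as asked, in the order asked, and still so for the second after the job is handed in, with the robot touching nothing.
It also fails if it takes over 107 s, if anything falls off the work surface, if the arm or the gripper's body presses on something with over 40 N, if the wrist force passes 120 N, or if a joint passes its speed limit or range.

## Robot

A 6-joint arm with a two-finger parallel gripper is mounted at the origin on the work surface. World frame = base frame: x ahead of the robot, y to its left, z up, the work surface at z = 0. Lengths are in m, angles in rad, forces in N, time in s.
With the tool pointing down it reaches from about 0.425 to 0.95 m from the base axis. Payload 3.5 kg.
Tool frame: the origin (TCP) lies between the finger pads; the fingertips stand 19 mm ahead of it and the grasp point (between the pads) is the TCP; z points along the fingers, y is the line along which they close (so a half turn about z gives the same grasp; the last joint's range is limited). The gripper opens to 85 mm and grips with 20 to 120 N. Pads are 22 mm wide; open, the fingers measure 114 mm over their backs; the gripper's body (76 mm by 85 mm) begins 54 mm behind the grasp point. The pads swing forward as they close: fully open they stand 13 mm farther back than shut.
Start: joints at [0.956, 0.286, 1.577, -0, 1.279, -0.15], TCP at [0.303, 0.603, 0.25] pointing down, gripper open.
Joint ranges: [-2.77, 2.77], [-0.9, 2.22], [0.21, 2.48], [-1.53, 4.67], [0.24, 2.81], [-2.84, 2.84]. Speed limits (rad/s): [2.79, 2.79, 3.14, 3.14, 3.14, 3.14].

## Interface

Orientations are given as a unit quaternion [x, y, z, w].
In Python, from plant import get_state, cams, ctrl gives the robot as it stands. The module is installed in compiled form; this text tells all that it offers.
- The arm moves only by the tool jog_arm, never from a script. Its argument "deltas" is text: rows parted by semicolons, each of 6 numbers parted by spaces: the shift along the world's x, y, z normalised to -1 to 1, where 1 is 0.02 m, then the turn, a rotation vector about the world's x, y, z normalised to -1 to 1, where 1 is 0.1 rad. In form: x y z ax ay az; .... A call has 1 to 20 rows; each row shifts and turns the commanded pose from where the row before left it; what a row does not reach is not made up. A row lasts 1/8 s, in which the tool goes at most 62.5 mm and 10.7 degrees, less where a joint would pass 70% of its speed; a pose out of reach is approached as far as the arm can. A call with a number of a shift or a turn outside -1 to 1 is refused whole. A call with a gripper value outside its range is refused whole. "gripper" is the opening, from 0 (shut) to 1 (fully open), set as the call begins (left out, the last holds). The fingers move at their own pace and stop on an object; "squeeze" is the grip in N (left out, the last holds). Time passes only in rows, so rows that do not move let the fingers close. It gives the time, the measured TCP pose, the force, the opening and the grip force at its end, in the units of the state.
- get_state(): the state, without advancing time (a new reading comes with each control period).
- cams.read_camera(name): name is "side" or "top"; returns a dict with "color" (384x512x3 uint8, blue, green, red), "vfov" (degrees; the focal length in pixels is half the picture's height over the tangent of half this angle, whatever the lens; pixels are square), "cx", "cy" (the principal point, pixels), "rvec" (rotation vector, rad) and "tvec" (3), from world to camera coordinates, as OpenCV has them. Camera axes: x right, y down, z forward; pixel columns grow to the right and rows downward; lengths in m; the calibration is good to about 2 mm. A picture is of the moment at which its call begins. There is no depth.
- ctrl.sign_off(): hands the job in; it is judged then, once.
The state is a dict: "time": time; "qpos": joint angles; "dq": joint speeds; "joint_efforts": joint torques, N m; "eef_pos": TCP position; "tcp_rot": TCP orientation; "contact_force": force on the tool from outside, world axes, zero at the start; "wrist_torque": the same for the moment, N m; "opening": opening from 0.0 (shut) to 1.0 (fully open); "finger_force": force on a finger pad.
Only numpy, scipy, OpenCV 4.12 (cv2) and the standard library are available. Lean on these libraries where they do the work, as an engineer would, in place of code of your own. Each camera call takes 0.05 s, during which the arm holds its last target. There are 200 camera calls.

## Working session

There is one attempt and no reset: what is moved stays moved. The work goes in short steps, Python scripts to look and compute and a tool call to move; the robot and the scene stay as the last step left them, time stands still between calls to the robot, and variables do not carry over. Pictures are saved under pics/ and viewed, at most 14 in all, crops included, and the job is handed in when it is done.

Besides the shell and the picture viewer there is one more tool, called after "Emit:" in YAML: its name, and indented under it one key for each argument. jog_arm: Moves the arm, as the interface text tells. Its arguments: {"type":"object","properties":{"deltas":{"type":"string"},"gripper":{"type":"number"},"squeeze":{"type":"number"}},"required":["deltas"]}

```bash
mkdir -p pics; ls
python3 - <<'E'
from plant import get_state, cams
import cv2
s=get_state();print(s)
for n in("side","top"):
    c=cams.read_camera(n);cv2.imwrite(f"pics/{n}0.png",c["color"]);print(n,{k:v for k,v in c.items() if k!="color"})
E
```

```text
pics
{'time': 0.0, 'qpos': array([ 9.56001720e-01,  2.87157375e-01,  1.57816085e+00,  5.43235577e-06,
        1.27857473e+00, -1.49975877e-01]), 'dq': array([ 0.00093562,  0.00096513,  0.00027268,  0.00030814, -0.00206691,
        0.000402  ]), 'joint_efforts': array([-5.51878584e-04, -4.05989027e+01, -2.92619920e+01, -1.53623491e-04,
        6.03590408e-03, -5.04708296e-06]), 'eef_pos': array([0.30218377, 0.6029096 , 0.24896138]), 'tcp_rot': array([ 2.30323389e-01,  9.73113464e-01, -1.06611558e-03, -4.31574098e-04]), 'contact_force': array([ 0.33682239,  0.16307504, -0.51546459]), 'wrist_torque': array([-0.03237473,  0.00637032,  0.00591343]), 'finger_force': 0.0, 'opening': 1.003840325828111}
side {'vfov': 49.98074439589346, 'cx': 260.5921886793449, 'cy': 187.37303611372684, 'rvec': array([ 0.08405989, -2.79646523,  1.39480661]), 'tvec': array([0.54572993, 0.05091524, 1.09429273])}
top {'vfov': 55.51677374159556, 'cx': 265.3458283240988, 'cy': 188.21730774376263, 'rvec': array([ 2.21601128, -2.15684825,  0.06786054]), 'tvec': array([0.0411694 , 0.57692299, 0.95101999])}
```

View pics/side0.png

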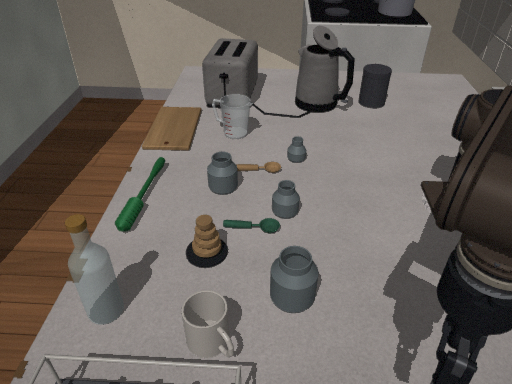

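View pics/top0.png

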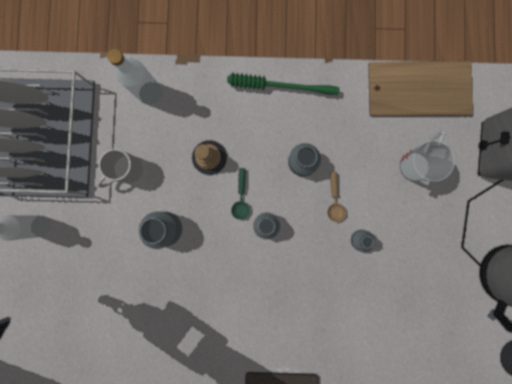

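The side view shows the pile at (206,240), and the jars: large (293,280), medium (222,172), small (286,200) and smallest (297,150). The top view has the pile at (208,156) and the jar mouths near (154,231), (307,157), (267,226) and (366,242). I'll zoom in on these.

```bash
cat > h.py <<'E'
import numpy as np, cv2
from plant import get_state, cams
def grab(n,k=1):
    cs=[cams.read_camera(n) for _ in range(k)]; c=cs[0]
    c["color"]=np.mean([x["color"] for x in cs],0).astype(np.uint8); return c
def KRt(c):
    f=c["color"].shape[0]/2/np.tan(np.radians(c["vfov"])/2)
    return np.array([[f,0,c["cx"]],[0,f,c["cy"]],[0,0,1]]),cv2.Rodrigues(c["rvec"])[0],np.asarray(c["tvec"]).reshape(3)
def proj(c,p):
    K,R,t=KRt(c); return cv2.projectPoints(np.atleast_2d(np.float64(p)),c["rvec"],np.float64(c["tvec"]),K,None)[0][:,0]
def ray(c,uv):
    K,R,t=KRt(c); d=R.T@np.linalg.solve(K,[*uv,1]); return -R.T@t,d/np.linalg.norm(d)
def onz(c,uv,z):
    o,d=ray(c,uv); return o+d*(z-o[2])/d[2]
def tri(a,ua,b,ub):
    (o,d),(p,e)=ray(a,ua),ray(b,ub)
    s=np.linalg.lstsq(np.c_[d,-e],p-o,rcond=None)[0]; x,y=o+d*s[0],p+e*s[1]
    return (x+y)/2,np.linalg.norm(x-y)
def crop(c,uv,r,size):
    im=cv2.getRectSubPix(c["color"],(2*r,2*r),tuple(map(float,uv)))
    return cv2.resize(im,(size,size),interpolation=cv2.INTER_CUBIC)
E
python3 - <<'E'
from h import *
import pickle
T,S=grab("top"),grab("side"); pickle.dump((T,S),open("c0.pkl","wb"))
t=dict(pile=(208,156),L=(157,231),M=(306,158),S=(267,226),X=(365,241)); s=dict(pile=(206,238),L=(294,272),M=(222,167),S=(286,195),X=(297,148))
for n in t: print(n,*(x.round(3) for x in tri(T,t[n],S,s[n])))
for n,z in(("L",.115),("M",.1),("S",.085),("X",.07)): print(n,onz(T,t[n],z).round(3))
m=np.vstack([np.hstack([crop(T,t[n],24,160) for n in t]),np.hstack([crop(S,s[n],28,160) for n in t])])
cv2.imwrite("pics/m0.png",np.clip(m.astype(float)*1.4,0,255).astype(np.uint8))
E
```

```text
pile [0.656 0.209 0.044] 0.004
L [0.461 0.323 0.075] 0.006
M [ 0.653 -0.045  0.065] 0.002
S [0.479 0.05  0.052] 0.003
X [ 0.446 -0.204  0.037] 0.003
L [0.46  0.311 0.115]
M [ 0.647 -0.041  0.1  ]
S [0.478 0.05  0.085]
X [ 0.447 -0.195  0.07 ]
```

View pics/m0.png

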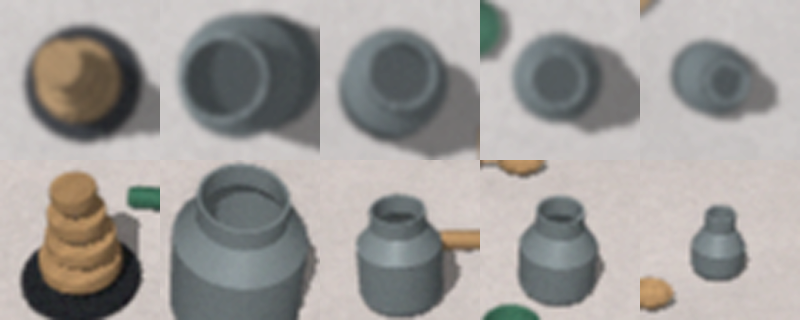

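The crops show the pile's round top face at about (60,62) in its top crop and (74,25) in its side crop. The rims are bright rings around dark mouths. Next I'll fit the ring edges in both views and triangulate them.

```bash
cat >> h.py <<'E'
def ring(c,uv,rmax,sign=1,n=72,it=3,rmin=2):
    """ellipse fitted to the strongest dark->bright (sign=1) edge on rays out of uv; rmax scales with it"""
    g=cv2.GaussianBlur(cv2.cvtColor(c["color"],cv2.COLOR_BGR2GRAY).astype(np.float32),(0,0),.7)
    r=np.arange(rmin,rmax,.1)
    for _ in range(it):
        pts=[]
        for a in np.linspace(0,2*np.pi,n,False):
            x,y=np.float32(uv[0]+r*np.cos(a)),np.float32(uv[1]+r*np.sin(a))
            p=cv2.remap(g,x[None],y[None],cv2.INTER_CUBIC)[0]; d=sign*np.gradient(p)
            k=d.argmax(); pts.append((x[k],y[k]))
        e=cv2.fitEllipseDirect(np.float32(pts)); uv=e[0]
    return e,np.array(pts)
E
python3 - <<'E'
from h import *
import pickle
T,S=pickle.load(open("c0.pkl","rb"))
t=dict(L=(152.5,230.5,15),M=(306,156,13),S=(266.5,226,10),X=(366.8,241,7)); s=dict(L=(295.5,256,22),M=(221.5,158,14),S=(286.5,186,12),X=(297.2,140.5,8))
Z=dict(L=.115,M=.1,S=.085,X=.07)
for n in t:
    e,p=ring(T,t[n][:2],t[n][2])
    w=np.array([onz(T,q,Z[n]) for q in p]); 
    A=np.c_[2*w[:,:2],np.ones(len(w))]; x=np.linalg.lstsq(A,(w[:,:2]**2).sum(1),rcond=None)[0]; 
    R=np.sqrt(x[2]+x[0]**2+x[1]**2); d=np.hypot(*(w[:,:2]-x[:2]).T)
    k=abs(d-np.median(d))<.003; x=np.linalg.lstsq(A[k],(w[k,:2]**2).sum(1),rcond=None)[0]; R2=np.sqrt(x[2]+x[0]**2+x[1]**2)
    print(n,np.round(e[0],1),np.round(e[1],1),"circ",x[:2].round(4),"dia",(2*R).round(4),(2*R2).round(4),k.sum())
def hsvmask(c,uv,r):
    h=cv2.cvtColor(c["color"],cv2.COLOR_BGR2HSV); m=cv2.inRange(h,(8,70,50),(25,255,255)); z=np.zeros_like(m); cv2.circle(z,uv,r,255,-1); return m&z
for c,uv,r in((T,(208,156),20),(S,(206,238),32)):
    m=hsvmask(c,uv,r); print(cv2.boundingRect(m),cv2.countNonZero(m)); 
    ys,xs=np.nonzero(m)
    for y in range(ys.min(),ys.max()+1): print(y,xs[ys==y].min(),xs[ys==y].max(),end="; ")
    print()
# dark silhouette rows of necks in side view
g=cv2.cvtColor(S["color"],cv2.COLOR_BGR2GRAY)
for n in s:
    u,v,r=s[n]
    print(n)
    for y in range(int(v)-15,int(v)+14,2): print(y," ".join(str(k) for k in g[y,int(u)-22:int(u)+23:2]))
E
```

```text
L [151.1 231.1] [21.9 25.3] circ [0.4613 0.3246] dia 0.0558 0.0545 66
M [306.9 153.2] [21.1 21.3] circ [ 0.6584 -0.043 ] dia 0.0521 0.0522 49
S [265.7 225.8] [13.4 13.5] circ [0.4786 0.0531] dia 0.0331 0.0331 72
X [366.9 241.6] [8.6 9.1] circ [ 0.4459 -0.2001] dia 0.0219 0.0219 72
(195, 144, 26, 25) 524
144 201 211; 145 199 213; 146 198 214; 147 197 216; 148 196 217; 149 195 217; 150 195 218; 151 195 218; 152 195 219; 153 195 219; 154 195 219; 155 195 220; 156 195 219; 157 195 220; 158 195 220; 159 195 219; 160 196 219; 161 196 219; 162 196 218; 163 197 217; 164 198 217; 165 199 216; 166 200 215; 167 202 213; 168 205 212; 
(192, 215, 29, 43) 930
215 201 208; 216 199 209; 217 198 210; 218 197 211; 219 196 211; 220 196 211; 221 196 211; 222 196 211; 223 196 212; 224 196 213; 225 196 214; 226 196 214; 227 195 214; 228 195 215; 229 195 215; 230 195 216; 231 195 216; 232 195 217; 233 195 218; 234 195 218; 235 194 218; 236 194 218; 237 194 218; 238 194 219; 239 194 220; 240 193 219; 241 193 220; 242 192 220; 243 192 220; 244 192 220; 245 192 220; 246 192 220; 247 192 220; 248 192 220; 249 
[... 4715 characters left out ...]
 145 143 143 141 143 71 71 79 72 72 124 141 142 143 141 142 144 141 142
141 145 145 148 143 147 148 143 142 143 70 91 83 87 78 141 143 146 143 141 144 144 141 142
143 143 146 142 145 146 146 147 147 128 73 81 81 76 64 140 142 144 144 145 147 146 144 144
145 146 142 144 143 146 142 142 137 84 77 83 79 71 63 94 143 148 146 145 142 144 142 144
147 148 146 146 148 145 143 142 84 90 96 108 113 103 89 76 134 147 148 147 144 142 145 146
149 144 148 147 144 143 142 108 85 94 97 108 107 94 89 81 59 144 145 142 148 144 146 145
151 147 145 143 147 146 144 90 89 95 101 113 111 98 92 85 70 142 147 149 142 144 148 144
153 148 151 146 148 151 145 92 70 98 101 113 110 99 92 85 52 141 144 142 142 145 142 141
```

```bash
cat >> h.py <<'E'
from scipy.optimize import least_squares, minimize_scalar
def circ(c,pts,z,R=None):
    """circle on plane z through cast pixel points; R fixed or free; robust -> centre, R, rms"""
    w=np.array([onz(c,q,z)[:2] for q in pts]); x0=[*w.mean(0),R or .02]
    f=lambda x:np.hypot(*(w-x[:2]).T)-(R or x[2])
    r=least_squares(f,x0,loss="soft_l1",f_scale=.001); return r.x[:2],(R or r.x[2]),np.sqrt(np.median(f(r.x)**2))
def contour(c,box,thr,inv=True):
    """subpixel outline of the dark thing against pale ground in box x0,y0,x1,y1"""
    x0,y0,x1,y1=box; k=8
    g=cv2.cvtColor(c["color"],cv2.COLOR_BGR2GRAY)[y0:y1,x0:x1]
    b=cv2.resize(g,None,fx=k,fy=k,interpolation=cv2.INTER_CUBIC)
    m=((b<thr)*255).astype(np.uint8)
    q=max(cv2.findContours(m,cv2.RETR_EXTERNAL,cv2.CHAIN_APPROX_NONE)[0],key=cv2.contourArea)[:,0]
    q=q[(q[:,0]>2)&(q[:,1]>2)&(q[:,0]<m.shape[1]-3)&(q[:,1]<m.shape[0]-3)]
    return (q+.5)/k-.5+[x0,y0]
def meet(T,pt,S,ps,Rs,Rt=None):
    """height at which both views' circle centres agree best"""
    f=lambda z:np.linalg.norm(circ(T,pt,z,Rt)[0]-circ(S,ps,z,Rs)[0])
    z=minimize_scalar(f,bounds=(.01,.16),method="bounded").x; return z,f(z),circ(T,pt,z,Rt),circ(S,ps,z,Rs)
E
python3 - <<'E'
from h import *
import pickle
T,S=pickle.load(open("c0.pkl","rb"))
t=dict(L=(151.5,231,14),M=(307,157,11),S=(266,226,9),X=(367,241.5,6.5))
s=dict(L=((270,235,322,255),.0315),M=((205,140,238,158),.0265),S=((272,174,302,186),.0215),X=((288,130,306,140),.0165))
Z=dict(L=.115,M=.1,S=.085,X=.07)
for n in t:
    e,p=ring(T,t[n][:2],t[n][2]); q=contour(S,*s[n][:1],105); q=q[::4]
    q=q[q[:,1]<s[n][0][3]-1.2]
    z,d,a,b=meet(T,p[::2],S,q,s[n][1]); za=Z[n]
    print(n,np.round(e[0],1),"z",round(z,4),"gap",round(d,4),a[0].round(4),"R",round(a[1],4),b[0].round(4),"| at z",circ(T,p,za)[0].round(4),circ(S,q,za,s[n][1])[0].round(4), "rms",round(b[2],4))
m=np.hstack([crop(T,(207,156),17,400),crop(S,(206,236),26,400)])
cv2.imwrite("pics/m1.png",np.clip((m.astype(float)-30)*1.7,0,255).astype(np.uint8))
E
```

```text
L [151.3 230.6] z 0.1165 gap 0.0026 [0.4613 0.3242] R 0.0269 [0.4639 0.3241] | at z [0.4613 0.3247] [0.4638 0.3226] rms 0.0003
M [305.8 155.6] z 0.1013 gap 0.0019 [ 0.6527 -0.0403] R 0.0216 [ 0.6547 -0.0402] | at z [ 0.653  -0.0404] [ 0.655  -0.0423] rms 0.0005
S [265.7 225.9] z 0.086 gap 0.0025 [0.4786 0.053 ] R 0.0167 [0.4811 0.053 ] | at z [0.4786 0.0531] [0.481  0.0516] rms 0.0003
X [366.9 241.6] z 0.071 gap 0.0028 [ 0.4459 -0.2   ] R 0.0107 [ 0.4486 -0.2   ] | at z [ 0.4459 -0.2002] [ 0.4486 -0.2018] rms 0.0008
```

View pics/m1.png

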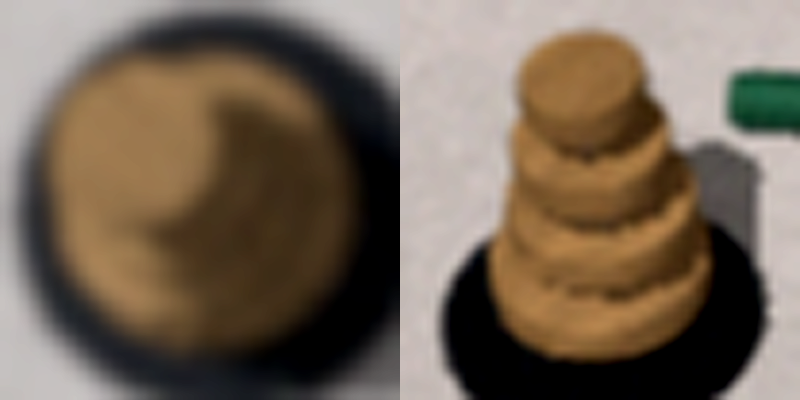

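The pile crops show the top lid's face at about (138,142) of the top crop, which is pixel (201.3,150.6). In the side crop it is at (181,79), which is pixel (203.2,219.8). The lids step sideways a little, and no plugs show.

Run:
```python
from h import *
import pickle
T,S=pickle.load(open("c0.pkl","rb"))
p,g=tri(T,(201.3,150.6),S,(203.2,219.8)); print(p,g)
for z in(.104,.095): print(z,onz(T,(201.3,150.6),z).round(4),onz(S,(203.2,219.8),z).round(4))
# outline fits: side upper arc and top-view left/upper arc, R=18
h=lambda c:cv2.cvtColor(c["color"],cv2.COLOR_BGR2HSV)[:,:,1]
def sat(c,box,thr):
    d=dict(c); d["color"]=cv2.merge([255-h(c)]*3); return contour(d,box,255-thr)
q=sat(S,(185,205,225,220),75); q=q[q[:,1]<218]
r=sat(T,(185,135,230,175),75); print(len(q),len(r),q.min(0),q.max(0),r.min(0),r.max(0))
a=np.degrees(np.arctan2(r[:,1]-150.6,r[:,0]-201.3)); k=(a<-85)&(a>-180)|(a>175)
z,d,A,B=meet(T,r[k][::3],S,q[::3],.018,.018); print(z,d,A,B)
A=circ(T,r[k][::3],.104,.018),circ(S,q[::3],.104,.018);print(A)
```

```text
[0.65852525 0.21529795 0.10432879] 0.0014227764911347474
0.104 [0.6579 0.2153 0.104 ] [0.6593 0.2148 0.104 ]
0.095 [0.6593 0.2169 0.095 ] [0.6617 0.2048 0.095 ]
124 595 [196.4375 214.4375] [211.3125 217.9375] [194.1875 143.9375] [219.9375 168.3125]
0.10272145265453998 0.003005677088415502 (array([0.65584963, 0.21360618]), 0.018, np.float64(0.0002374556769257699)) (array([0.65885013, 0.21378259]), 0.018, np.float64(0.0003028841249438162))
((array([0.6556226 , 0.21335284]), 0.018, np.float64(0.0002339737877290471)), (array([0.65851698, 0.2152528 ]), 0.018, np.float64(0.00030776810753372805)))
```

The lid top measures z=0.104, matching 8+4×24 mm, and the reach is fine. The two views differ by about 2.5 mm in x, so I'm using the mean. Moving over the pile.

Emit:
jog_arm:
  deltas: "0.89 -0.97 0 0 0 0;0.89 -0.97 0 0 0 0;0.89 -0.97 0 0 0 0;0.89 -0.97 0 0 0 0;0.89 -0.97 0 0 0 0;0.89 -0.97 0 0 0 0;0.89 -0.97 0 0 0 0;0.89 -0.97 0 0 0 0;0.89 -0.97 0 0 0 0;0.89 -0.97 0 0 0 0;0.89 -0.97 0 0 0 0;0.89 -0.97 0 0 0 0;0.89 -0.97 0 0 0 0;0.89 -0.97 0 0 0 0;0.89 -0.97 0 0 0 0;0.89 -0.97 0 0 0 0;0.89 -0.97 0 0 0 0;0.89 -0.97 0 0 0 0;0.89 -0.97 0 0 0 0;0.89 -0.97 0 0 0 0"
  gripper: 1
  squeeze: 25

```text
time: 2.7
eef_pos: [0.6597, 0.2141, 0.2503]
tcp_rot: [0.23, 0.973, 0.0, -0.0]
contact_force: [1.4, 0.5, 0.4]
opening: 1.001
finger_force: 0.0
```

Emit:
jog_arm:
  deltas: "-0.1 0 -1 0 0 0;0 0 -1 0 0 0;0 0 -1 0 0 0;0 0 -1 0 0 0;0 0 -1 0 0 0;0 0 -1 0 0 0;0 0 -0.8 0 0 0;0 0 -0.5 0 0 0;0 0 0 0 0 0;0 0 0 0 0 0"
  gripper: 0.8

```text
time: 3.95
eef_pos: [0.6572, 0.2155, 0.1053]
tcp_rot: [0.23, 0.973, 0.0, 0.001]
contact_force: [0.2, -0.3, -0.1]
opening: 0.801
finger_force: 0.0
```

```bash
cat > look.py <<'E'
import sys; from h import *
# look.py name utop vtop rtop uside vside rside
a=sys.argv; v=list(map(float,a[2:8])); T,S=grab("top",2),grab("side",2)
import pickle; pickle.dump((T,S),open(a[1]+".pkl","wb"))
m=np.hstack([crop(T,v[:2],int(v[2]),400),crop(S,v[3:5],int(v[5]),400)])
cv2.imwrite(f"pics/{a[1]}.png",np.clip((m.astype(float)-20)*1.6,0,255).astype(np.uint8)); s=get_state(); print(s["eef_pos"].round(4),s["opening"])
E
python3 look.py g1 207 156 35 206 230 40
```

```text
[0.657  0.2155 0.1053] 0.7988373179528163
```

View pics/g1.png

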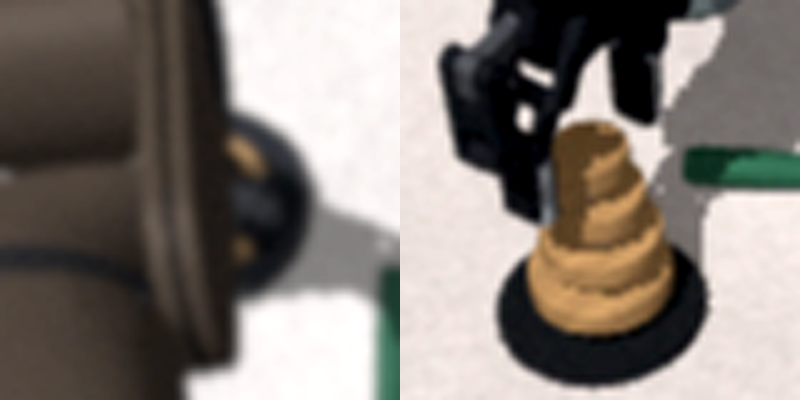

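The fingers straddle the pile, at (525,180) and (635,80) in the crop, with the top lid between them. Closing.

Emit:
jog_arm:
  deltas: "0 0 0 0 0 0;0 0 0 0 0 0;0 0 0 0 0 0;0 0 0 0 0 0;0 0 0 0 0 0;0 0 0 0 0 0"
  gripper: 0
  squeeze: 25

```text
time: 4.9
eef_pos: [0.6567, 0.2154, 0.1046]
tcp_rot: [0.23, 0.973, 0.0, 0.0]
contact_force: [0.7, -0.3, 1.8]
opening: 0.411
finger_force: 25.1
```

The opening of 35 mm fits the 36 mm lid. Lifting and carrying it to the smallest jar.

Emit:
jog_arm:
  deltas: "0 0 0.4 0 0 0;0 0 0.8 0 0 0;0 0 1 0 0 0;0 0 1 0 0 0;0 0 0.8 0 0 0;-0.5 -0.99 0 0 0 0;-0.5 -0.99 0 0 0 0;-0.5 -0.99 0 0 0 0;-0.5 -0.99 0 0 0 0;-0.5 -0.99 0 0 0 0;-0.5 -0.99 0 0 0 0;-0.5 -0.99 0 0 0 0;-0.5 -0.99 0 0 0 0;-0.5 -0.99 0 0 0 0;-0.5 -0.99 0 0 0 0;-0.5 -0.99 0 0 0 0;-0.5 -0.99 0 0 0 0;-0.5 -0.99 0 0 0 0;-0.5 -0.99 0 0 0 0;-0.5 -0.99 0 0 0 0"

```text
time: 7.4
eef_pos: [0.5057, -0.0828, 0.1844]
tcp_rot: [0.23, 0.973, -0.0, 0.0]
contact_force: [0.6, -0.7, 0.4]
opening: 0.406
finger_force: 25.0
```

Emit:
jog_arm:
  deltas: "-0.5 -0.99 0 0 0 0;-0.5 -0.99 0 0 0 0;-0.5 -0.99 0 0 0 0;-0.5 -0.99 0 0 0 0;-0.5 -0.99 0 0 0 0;-0.5 -0.99 0 0 0 0;0 0 -0.5 0 0 0;0 0 -1 0 0 0;0 0 -1 0 0 0;0 0 0 0 0 0;0 0 0 0 0 0"

```text
time: 8.78
eef_pos: [0.4468, -0.2003, 0.1347]
tcp_rot: [0.23, 0.973, -0.0, 0.0]
contact_force: [-0.1, -0.4, 0.4]
opening: 0.41
finger_force: 25.0
```

```bash
python3 look.py g2 365 241 30 297 135 25
python3 - <<'E'
from h import *
import pickle
T,S=pickle.load(open("g2.pkl","rb"))
p=np.array([.4468,-.2003,.1347]); print(proj(S,p+[0,0,0]),proj(T,p),proj(S,[.447,-.2,.07]))
E
```

```text
[ 0.4471 -0.2006  0.1352] 0.4085907740943695
[[299.3695213 119.7513927]] [[374.66673266 243.41137645]] [[297.85486174 139.26274985]]
```

View pics/g2.png

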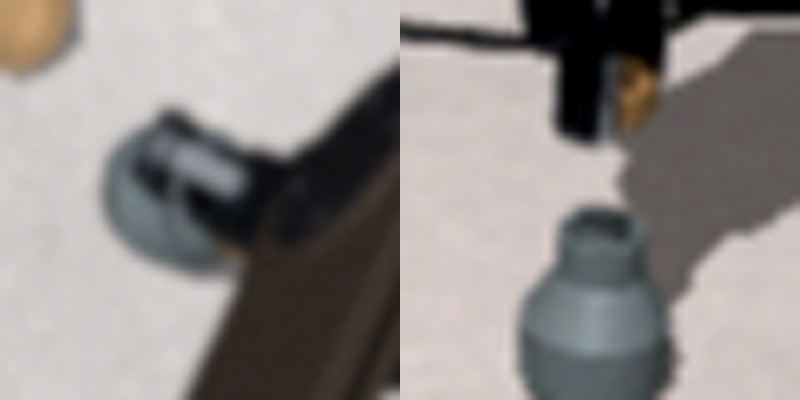

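The held lid's right edge is at about (657,95) in the side crop, and the jar mouth is centred at (602,215). Compared in the same view, the lid is within about 1 mm of the jar's axis. Lowering.

Emit:
jog_arm:
  deltas: "-0.05 0 -0.6 0 0 0;0 0 -0.7 0 0 0;0 0 -0.5 0 0 0;0 0 -0.3 0 0 0;0 0 -0.15 0 0 0;0 0 0 0 0 0"

```text
time: 9.72
eef_pos: [0.4456, -0.2004, 0.0892]
tcp_rot: [0.23, 0.973, 0.0, -0.0]
contact_force: [0.3, -0.0, -0.3]
opening: 0.407
finger_force: 25.0
```

Emit:
jog_arm:
  deltas: "0 0 -0.1 0 0 0;0 0 -0.1 0 0 0;0 0 0 0 0 0"

```text
time: 10.1
eef_pos: [0.4456, -0.2006, 0.0854]
tcp_rot: [0.23, 0.973, -0.0, 0.0]
contact_force: [-0.1, -1.0, 0.6]
opening: 0.411
finger_force: 25.2
```

Emit:
jog_arm:
  deltas: "0 0 -0.05 0 0 0;0 0 -0.05 0 0 0;0 0 0 0 0 0"

```text
time: 10.48
eef_pos: [0.4461, -0.2009, 0.0847]
tcp_rot: [0.23, 0.973, -0.0, 0.0]
contact_force: [-1.3, 0.8, 6.7]
opening: 0.412
finger_force: 25.8
```

It contacts at the expected seated height. Releasing, backing off and looking.

Emit:
jog_arm:
  deltas: "0 0 0.05 0 0 0;0 0 0 0 0 0;0 0 0 0 0 0;0 0 0 0 0 0;0 0 0.4 0 0 0;0 0 1 0 0 0;0 0 1 0 0 0;0 0 1 0 0 0;0 0 1 0 0 0;0.3 1 0 0 0 0;0.3 1 0 0 0 0;0.3 1 0 0 0 0;0.3 1 0 0 0 0;0.3 1 0 0 0 0;0.3 1 0 0 0 0;0.3 1 0 0 0 0;0 0 0 0 0 0;0 0 0 0 0 0"
  gripper: 0.8

```text
time: 12.72
eef_pos: [0.4875, -0.0608, 0.1726]
tcp_rot: [0.23, 0.973, -0.0, 0.0]
contact_force: [-0.3, -0.6, 0.8]
opening: 0.797
finger_force: 0.0
```

```bash
cat > look2.py <<'E'
import sys; from h import *
# look2.py name ; then groups cam u v r -> tiles 200px
a=sys.argv; T,S=grab("top",2),grab("side",2)
import pickle; pickle.dump((T,S),open(a[1]+".pkl","wb"))
g=[a[i:i+4] for i in range(2,len(a),4)]
t=[crop(T if q[0]=="t" else S,(float(q[1]),float(q[2])),int(q[3]),266) for q in g]
while len(t)%3: t.append(t[0]*0)
m=np.vstack([np.hstack(t[i:i+3]) for i in range(0,len(t),3)])
cv2.imwrite(f"pics/{a[1]}.png",np.clip((m.astype(float)-20)*1.6,0,255).astype(np.uint8)); print(get_state()["eef_pos"].round(4))
E
python3 look2.py g3 t 208 156 20 s 206 236 26 s 297 145 20 t 365 241 24
```

```text
[ 0.4874 -0.061   0.1724]
```

View pics/g3.png

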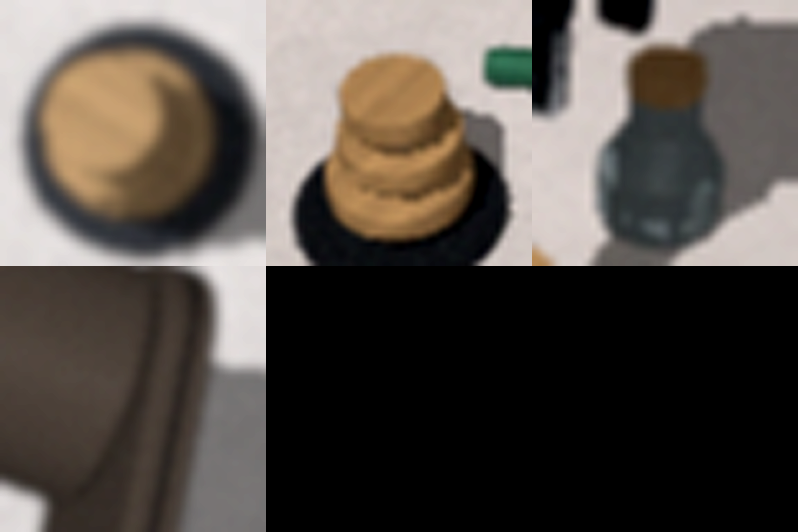

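The smallest lid sits level on its jar, at (668,75) in the tile. The small lid's top face is now at about (101,115) of the top tile and (127,86) of the side tile.

```bash
cat > lid.py <<'E'
import sys,pickle; from h import *
# lid.py pkl R znom utop vtop uside vside
a=sys.argv; T,S=pickle.load(open(a[1]+".pkl","rb")); R,zn,ut,vt,us,vs=map(float,a[2:])
def sat(c,box,thr=75):
    d=dict(c); s=cv2.cvtColor(c["color"],cv2.COLOR_BGR2HSV)[:,:,1]; d["color"]=cv2.merge([255-s]*3); return contour(d,box,255-thr)
q=sat(S,(180,200,230,int(vs)+2)); q=q[q[:,1]<vs-1]
r=sat(T,(180,130,240,185)); an=np.degrees(np.arctan2(r[:,1]-vt,r[:,0]-ut)); r=r[(an<-85)|(an>175)]
p,g=tri(T,(ut,vt),S,(us,vs)); print("eye",p.round(4),g.round(4))
z,d,A,B=meet(T,r[::3],S,q[::3],R,R); print("z",round(z,4),"gap",round(d,4),A[0].round(4),B[0].round(4),"rms",A[2].round(5),B[2].round(5))
A,B=circ(T,r,zn,R)[0],circ(S,q,zn,R)[0]; print("at znom",A.round(4),B.round(4),"mean",((A+B)/2).round(4))
E
python3 lid.py g3 .023 .080 202.8 152.9 204.5 226.4
```

```text
eye [0.6566 0.215  0.0849] 0.0025
z 0.0793 gap 0.0029 [0.6551 0.2134] [0.658  0.2135] rms 0.00015 0.00024
at znom [0.655  0.2132] [0.6578 0.2143] mean [0.6564 0.2138]
```

Emit:
jog_arm:
  deltas: "0.6 0.98 0 0 0 0;0.6 0.98 0 0 0 0;0.6 0.98 0 0 0 0;0.6 0.98 0 0 0 0;0.6 0.98 0 0 0 0;0.6 0.98 0 0 0 0;0.6 0.98 0 0 0 0;0.6 0.98 0 0 0 0;0.6 0.98 0 0 0 0;0.6 0.98 0 0 0 0;0.6 0.98 0 0 0 0;0.6 0.98 0 0 0 0;0.6 0.98 0 0 0 0;0.6 0.98 0 0 0 0;0 0 -1 0 0 0;0 0 -0.8 0 0 0;0 0 0 0 0 0;0 0 0 0 0 0"

```text
time: 15.18
eef_pos: [0.6554, 0.2134, 0.1361]
tcp_rot: [0.231, 0.973, -0.0, -0.0]
contact_force: [-0.9, -1.1, 0.8]
opening: 0.803
finger_force: 0.0
```

Emit:
jog_arm:
  deltas: "0.05 0 -1 0 0 0;0 0 -0.9 0 0 0;0 0 -0.6 0 0 0;0 0 -0.25 0 0 0;0 0 0 0 0 0"

```text
time: 15.8
eef_pos: [0.6564, 0.214, 0.0808]
tcp_rot: [0.23, 0.973, -0.0, -0.0]
contact_force: [-0.4, 0.8, -0.1]
opening: 0.805
finger_force: 0.0
```

Emit:
jog_arm:
  deltas: "0 0 0 0 0 0;0 0 0 0 0 0;0 0 0 0 0 0;0 0 0 0 0 0;0 0 0 0 0 0"
  gripper: 0
  squeeze: 25

```text
time: 16.42
eef_pos: [0.6573, 0.2142, 0.0824]
tcp_rot: [0.23, 0.973, 0.0, 0.001]
contact_force: [0.2, 0.0, 4.5]
opening: 0.529
finger_force: 25.9
```

Emit:
jog_arm:
  deltas: "0 0 0.4 0 0 0;0 0 0.8 0 0 0;0 0 1 0 0 0;0 0 1 0 0 0;0 0 0.9 0 0 0;-0.98 -0.9 0 0 0 0;-0.98 -0.9 0 0 0 0;-0.98 -0.9 0 0 0 0;-0.98 -0.9 0 0 0 0;-0.98 -0.9 0 0 0 0;-0.98 -0.9 0 0 0 0;-0.98 -0.9 0 0 0 0;-0.98 -0.9 0 0 0 0;-0.98 -0.9 0 0 0 0;0 0 -0.7 0 0 0;0 0 0 0 0 0;0 0 0 0 0 0"

```text
time: 18.55
eef_pos: [0.4807, 0.0524, 0.1494]
tcp_rot: [0.23, 0.973, 0.0, 0.0]
contact_force: [0.2, 0.6, 0.0]
opening: 0.524
finger_force: 25.7
```

```bash
python3 look2.py g4 s 206 236 26 s 288 180 25 t 266 226 26
```

```text
[0.4806 0.0523 0.1495]
```

View pics/g4.png

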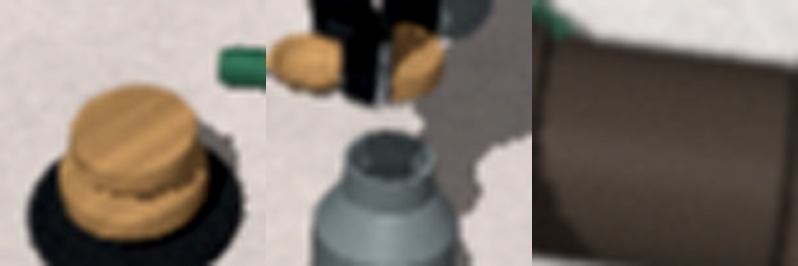

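Tile 2 shows the held lid's right edge at x≈445 and the jar neck at 346–436. Allowing for height, they line up to within 1 mm. Only two lids are left on the trivet. Lowering.

Emit:
jog_arm:
  deltas: "-0.03 0 -0.6 0 0 0;0 0 -0.7 0 0 0;0 0 -0.5 0 0 0;0 0 -0.3 0 0 0;0 0 -0.15 0 0 0;0 0 0 0 0 0"

```text
time: 19.5
eef_pos: [0.4796, 0.052, 0.1043]
tcp_rot: [0.23, 0.973, -0.0, -0.0]
contact_force: [0.5, 0.4, 0.1]
opening: 0.527
finger_force: 25.7
```

Emit:
jog_arm:
  deltas: "0 0 -0.1 0 0 0;0 0 -0.05 0 0 0;0 0 0 0 0 0"

```text
time: 19.88
eef_pos: [0.4798, 0.052, 0.1017]
tcp_rot: [0.23, 0.973, 0.0, 0.0]
contact_force: [-0.6, 0.1, -0.2]
opening: 0.525
finger_force: 26.5
```

Emit:
jog_arm:
  deltas: "0 0 -0.07 0 0 0;0 0 -0.05 0 0 0;0 0 0 0 0 0"

```text
time: 20.25
eef_pos: [0.4804, 0.0519, 0.1014]
tcp_rot: [0.23, 0.973, -0.0, 0.0]
contact_force: [-4.7, -0.1, 12.5]
opening: 0.526
finger_force: 28.7
```

Firm contact at the seating height. Releasing.

Emit:
jog_arm:
  deltas: "0 0 0.07 0 0 0;0 0 0 0 0 0;0 0 0 0 0 0;0 0 0 0 0 0;0 0 0.4 0 0 0;0 0 1 0 0 0;0 0 1 0 0 0;0 0 1 0 0 0;0 -1 0 0 0 0;0 -1 0 0 0 0;0 -1 0 0 0 0;0 -1 0 0 0 0;0 -1 0 0 0 0;0 0 0 0 0 0;0 0 0 0 0 0"
  gripper: 0.9

```text
time: 22.12
eef_pos: [0.4795, -0.0476, 0.1685]
tcp_rot: [0.23, 0.973, 0.0, 0.0]
contact_force: [0.0, -0.1, -0.1]
opening: 0.899
finger_force: 0.0
```

```bash
python3 look2.py g5 t 208 156 20 s 206 236 26 s 286 190 22
```

```text
[ 0.4795 -0.0474  0.1683]
```

View pics/g5.png

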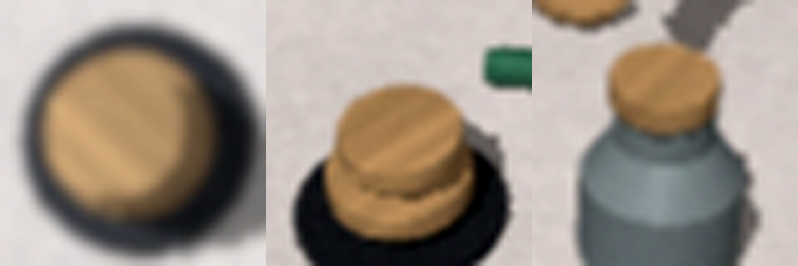

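The small lid is seated level on its jar, at (664,88). The medium lid's face is at (113,127) in the top tile and (135,123) in the side tile.

```bash
python3 lid.py g5 .028 .056 204.6 154.7 206.1 233.6
```

```text
eye [0.6552 0.2141 0.0629] 0.0017
z 0.0553 gap 0.0022 [0.6546 0.2122] [0.6569 0.2124] rms 0.00026 0.00035
at znom [0.6544 0.2122] [0.6567 0.2131] mean [0.6556 0.2126]
```

Emit:
jog_arm:
  deltas: "0.68 1 0 0 0 0;0.68 1 0 0 0 0;0.68 1 0 0 0 0;0.68 1 0 0 0 0;0.68 1 0 0 0 0;0.68 1 0 0 0 0;0.68 1 0 0 0 0;0.68 1 0 0 0 0;0.68 1 0 0 0 0;0.68 1 0 0 0 0;0.68 1 0 0 0 0;0.68 1 0 0 0 0;0.68 1 0 0 0 0;0 0 -1 0 0 0;0 0 -1 0 0 0;0 0 -1 0 0 0;0 0 0 0 0 0;0 0 0 0 0 0"

```text
time: 24.58
eef_pos: [0.6565, 0.2117, 0.1085]
tcp_rot: [0.231, 0.973, 0.0, 0.0]
contact_force: [0.6, -0.2, 0.2]
opening: 0.896
finger_force: 0.0
```

Emit:
jog_arm:
  deltas: "-0.03 0.03 -1 0 0 0;0 0 -0.8 0 0 0;0 0 -0.5 0 0 0;0 0 -0.25 0 0 0;0 0 0 0 0 0"

```text
time: 25.2
eef_pos: [0.6555, 0.2126, 0.0568]
tcp_rot: [0.23, 0.973, -0.0, -0.0]
contact_force: [0.3, 0.5, 0.1]
opening: 0.901
finger_force: 0.0
```

Emit:
jog_arm:
  deltas: "0 0 0 0 0 0;0 0 0 0 0 0;0 0 0 0 0 0;0 0 0 0 0 0;0 0 0 0 0 0"
  gripper: 0
  squeeze: 25

```text
time: 25.82
eef_pos: [0.6565, 0.2127, 0.0584]
tcp_rot: [0.23, 0.973, 0.0, 0.001]
contact_force: [0.9, -1.0, 4.9]
opening: 0.641
finger_force: 26.9
```

Emit:
jog_arm:
  deltas: "0 0 0.4 0 0 0;0 0 0.8 0 0 0;0 0 1 0 0 0;0 0 1 0 0 0;0 0 1 0 0 0;0 -0.97 0.8 0 0 0;0 -0.97 0.3 0 0 0;0 -0.97 0 0 0 0;0 -0.97 0 0 0 0;0 -0.97 0 0 0 0;0 -0.97 0 0 0 0;0 -0.97 0 0 0 0;0 -0.97 0 0 0 0;0 -0.97 0 0 0 0;0 -0.97 0 0 0 0;0 -0.97 0 0 0 0;-0.05 -0.97 0 0 0 0;-0.05 -1 0 0 0 0;0 0 0 0 0 0;0 0 0 0 0 0"

```text
time: 28.32
eef_pos: [0.6537, -0.0401, 0.1633]
tcp_rot: [0.23, 0.973, 0.0, -0.0]
contact_force: [0.0, 0.0, -0.0]
opening: 0.645
finger_force: 26.7
```

```bash
python3 look2.py g6 s 206 236 26 s 222 150 26 t 306 158 26
```

```text
[ 0.6537 -0.0395  0.1633]
```

View pics/g6.png

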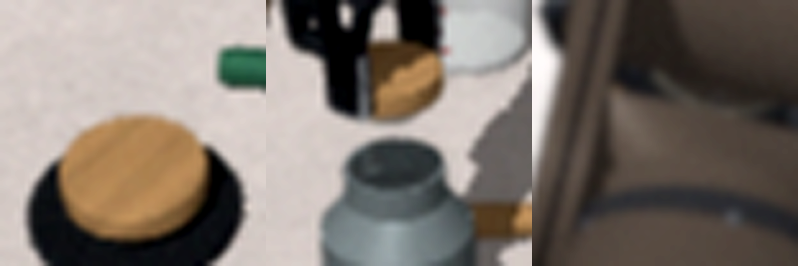

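```bash
python3 - <<'E'
from h import *
import pickle
T,S=pickle.load(open("g6.pkl","rb"))
k=266/52
for p in ([.6535,-.0405,.1],[.6535,-.0405,.145]):
    for d in(-.0265,0,.0265): print(p[2],d,((proj(S,[p[0]-d,p[1],p[2]])[0]-[196,124])*k+[266,0]).round(1))
E
python3 lid.py g6 .033 .032 206 157 206.5 239
```

```text
0.1 -0.0265 [345.7 167.3]
0.1 0 [396.5 169.3]
0.1 0.0265 [447.5 171.3]
0.145 -0.0265 [340.2  92.3]
0.145 0 [392.4  94.2]
0.145 0.0265 [444.6  96.1]
eye [0.6538 0.2134 0.0455] 0.0054
z 0.0318 gap 0.0034 [0.6554 0.212 ] [0.6588 0.2122] rms 0.0002 0.00023
at znom [0.6554 0.212 ] [0.6587 0.2124] mean [0.6571 0.2122]
```

The lid's right edge is at 443 and the neck spans 344–446, so the lid is about 1 mm too far in +x. Correcting that and lowering.

Emit:
jog_arm:
  deltas: "-0.05 0 -0.6 0 0 0;0 0 -0.7 0 0 0;0 0 -0.5 0 0 0;0 0 -0.3 0 0 0;0 0 -0.1 0 0 0;0 0 0 0 0 0"

```text
time: 29.28
eef_pos: [0.6529, -0.0403, 0.1195]
tcp_rot: [0.23, 0.973, 0.0, 0.0]
contact_force: [-0.0, -0.5, -1.0]
opening: 0.643
finger_force: 26.7
```

Emit:
jog_arm:
  deltas: "0 0 -0.08 0 0 0;0 0 -0.05 0 0 0;0 0 0 0 0 0"

```text
time: 29.65
eef_pos: [0.6532, -0.0405, 0.1173]
tcp_rot: [0.23, 0.973, -0.0, 0.001]
contact_force: [0.3, -1.7, 1.4]
opening: 0.641
finger_force: 26.7
```

Emit:
jog_arm:
  deltas: "0 0 -0.07 0 0 0;0 0 -0.05 0 0 0;0 0 0 0 0 0"

```text
time: 30.02
eef_pos: [0.6534, -0.0408, 0.1164]
tcp_rot: [0.23, 0.973, -0.0, 0.001]
contact_force: [-1.5, -2.5, 7.0]
opening: 0.642
finger_force: 27.3
```

Emit:
jog_arm:
  deltas: "0 0 0.07 0 0 0;0 0 0 0 0 0;0 0 0 0 0 0;0 0 0 0 0 0;0 0 0.4 0 0 0;0 0 0.9 0 0 0;0 0 0.9 0 0 0;0.02 0.97 0 0 0 0;0.02 0.97 0 0 0 0;0.02 0.97 0 0 0 0;0.02 0.97 0 0 0 0;0.02 0.97 0 0 0 0;0.02 0.97 0 0 0 0;0.02 0.97 0 0 0 0;0.02 0.97 0 0 0 0;0.02 0.97 0 0 0 0;0.02 0.97 0 0 0 0;0.02 0.97 0 0 0 0;0 0.97 0 0 0 0;0 0 0 0 0 0"
  gripper: 1

```text
time: 32.52
eef_pos: [0.6569, 0.1942, 0.1597]
tcp_rot: [0.229, 0.973, -0.0, -0.0]
contact_force: [-0.2, -0.9, -0.2]
opening: 1.001
finger_force: 0.0
```

Emit:
jog_arm:
  deltas: "0 0 -1 0 0 0;0 0 -1 0 0 0;0 0 -1 0 0 0;0 0 -0.7 0 0 0;0 0 0 0 0 0;0 0 0 0 0 0"

```text
time: 33.28
eef_pos: [0.6577, 0.1926, 0.0863]
tcp_rot: [0.23, 0.973, 0.0, 0.001]
contact_force: [-0.6, -0.0, 0.3]
opening: 0.998
finger_force: 0.0
```

```bash
python3 look2.py g7 s 206 226 34 s 222 160 26 s 295 262 30
```

```text
[0.6578 0.1927 0.0869]
```

View pics/g7.png

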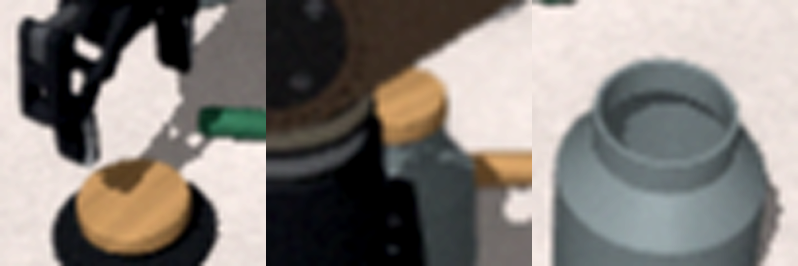

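The open gripper is above the trivet, short in y by 19 mm, and the medium lid sits level on its jar at (412,95). Fixing y and then descending.

Emit:
jog_arm:
  deltas: "0 0.97 0 0 0 0;0 0 0 0 0 0;0 0 -0.9 0 0 0;0 0 -0.8 0 0 0;0 0 -0.6 0 0 0;0 0 -0.3 0 0 0;0 0 0 0 0 0"

```text
time: 34.35
eef_pos: [0.6568, 0.2118, 0.0328]
tcp_rot: [0.23, 0.973, -0.0, -0.001]
contact_force: [-0.0, 0.6, -0.2]
opening: 1.002
finger_force: 0.0
```

Emit:
jog_arm:
  deltas: "0 0 0.03 0 0 0;0 0 0 0 0 0;0 0 0 0 0 0;0 0 0 0 0 0;0 0 0 0 0 0"
  gripper: 0
  squeeze: 28

```text
time: 34.98
eef_pos: [0.6581, 0.2121, 0.0356]
tcp_rot: [0.23, 0.973, 0.0, 0.001]
contact_force: [-1.5, 0.4, 5.2]
opening: 0.758
finger_force: 31.5
```

Emit:
jog_arm:
  deltas: "0 0 0.4 0 0 0;0 0 0.8 0 0 0;0 0 1 0 0 0;0 0 1 0 0 0;0 0 1 0 0 0;0 0 1 0 0 0;0 0 1 0 0 0;0 0 0.9 0 0 0;-0.97 0.56 0 0 0 0;-0.97 0.56 0 0 0 0;-0.97 0.56 0 0 0 0;-0.97 0.56 0 0 0 0;-0.97 0.56 0 0 0 0;-0.97 0.56 0 0 0 0;-0.97 0.56 0 0 0 0;-0.97 0.56 0 0 0 0;-0.97 0.56 0 0 0 0;-0.97 0.56 0 0 0 0;0 0 0 0 0 0;0 0 0 0 0 0"

```text
time: 37.48
eef_pos: [0.4634, 0.3241, 0.1765]
tcp_rot: [0.23, 0.973, 0.0, 0.0]
contact_force: [0.3, 0.3, -1.1]
opening: 0.755
finger_force: 31.1
```

```bash
python3 look2.py g8 s 206 236 30 s 295 240 40 s 222 160 26
python3 - <<'E'
from h import *
import pickle
T,S=pickle.load(open("g8.pkl","rb"))
k=266/80; p=get_state()["eef_pos"]
for q in ([.4625,.3237,.115],[.4625,.3237,p[2]-.009]): 
    for d in(-.033,0,.033): print(((proj(S,[q[0]-d,q[1],q[2]])[0]-[255,200])*k+[266,0]).round(1))
E
```

```text
[0.4637 0.3237 0.1763]
[344.5 189.9]
[402.2 192.7]
[460.  195.4]
[348.  123.7]
[408.  126.4]
[468.3 129.2]
```

View pics/g8.png

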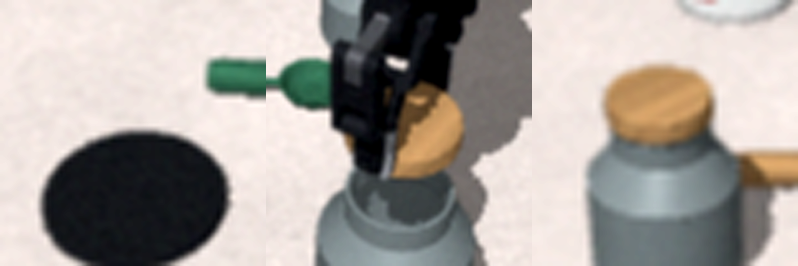

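The lid spans x≈346–465 above the neck at 346–456, so it is centred to within 1 mm. The trivet is bare and the medium lid is seated. Lowering.

Emit:
jog_arm:
  deltas: "-0.05 0 -0.6 0 0 0;0 0 -0.7 0 0 0;0 0 -0.5 0 0 0;0 0 -0.25 0 0 0;0 0 0 0 0 0"

```text
time: 38.3
eef_pos: [0.4619, 0.3239, 0.1347]
tcp_rot: [0.23, 0.973, -0.0, -0.0]
contact_force: [0.5, 0.1, -0.5]
opening: 0.758
finger_force: 31.1
```

Emit:
jog_arm:
  deltas: "0 0 -0.08 0 0 0;0 0 -0.05 0 0 0;0 0 0 0 0 0"

```text
time: 38.67
eef_pos: [0.4625, 0.324, 0.1332]
tcp_rot: [0.23, 0.973, 0.0, 0.0]
contact_force: [0.1, -0.7, 0.6]
opening: 0.755
finger_force: 31.2
```

Emit:
jog_arm:
  deltas: "0 0 -0.07 0 0 0;0 0 -0.05 0 0 0;0 0 0 0 0 0"

```text
time: 39.05
eef_pos: [0.4627, 0.3241, 0.1326]
tcp_rot: [0.23, 0.973, -0.0, 0.0]
contact_force: [-2.6, -3.3, 8.4]
opening: 0.759
finger_force: 31.9
```

Emit:
jog_arm:
  deltas: "0 0 -0.05 0 0 0;0 0 0 0 0 0"

```text
time: 39.3
eef_pos: [0.4628, 0.3241, 0.1325]
tcp_rot: [0.23, 0.973, -0.0, 0.0]
contact_force: [-4.8, -4.3, 12.3]
opening: 0.76
finger_force: 32.3
```

It has stopped firm on the rim. Releasing, rising and moving clear for a final look.

Emit:
jog_arm:
  deltas: "0 0 0.1 0 0 0;0 0 0 0 0 0;0 0 0 0 0 0;0 0 0 0 0 0;0 0 0.4 0 0 0;0 0 0.9 0 0 0;0 0 1 0 0 0;0 0 1 0 0 0;0 0 1 0 0 0;0 0 1 0 0 0;-0.7 0.7 0 0 0 0;-0.7 0.7 0 0 0 0;-0.7 0.7 0 0 0 0;-0.7 0.7 0 0 0 0;-0.7 0.7 0 0 0 0;-0.7 0.7 0 0 0 0;-0.7 0.7 0 0 0 0;-0.7 0.7 0 0 0 0;-0.7 0.7 0 0 0 0;0 0 0 0 0 0"
  gripper: 1

```text
time: 41.8
eef_pos: [0.3351, 0.4509, 0.2373]
tcp_rot: [0.229, 0.973, -0.0, 0.0]
contact_force: [0.0, -0.2, 1.1]
opening: 1.001
finger_force: 0.0
```

```bash
python3 look2.py g9 s 295 262 30 s 222 160 22 s 286 190 20 s 297 145 16 t 155 231 24 t 306 160 24
python3 - <<'E'
from h import *
import pickle
T,S=pickle.load(open("g9.pkl","rb"))
# lid top-face height/centre from wood masks in both views (outline of seated lid)
def sat(c,box,thr=75):
    d=dict(c); s=cv2.cvtColor(c["color"],cv2.COLOR_BGR2HSV)[:,:,1]; d["color"]=cv2.merge([255-s]*3); return contour(d,box,255-thr)
for n,R,z,xy in(("L",.033,.129,(.4625,.3237)),("M",.028,.114,(.6535,-.0405)),("S",.023,.099,(.480,.0525)),("X",.018,.084,(.447,-.2))):
    u,v=proj(S,[*xy,z])[0]; a,b=proj(T,[*xy,z])[0]; r=int(R*420)
    try:
        q=sat(S,(int(u)-r-3,int(v)-r,int(u)+r+3,int(v)+2)); q=q[q[:,1]<v-.5]
        p=sat(T,(int(a)-r-4,int(b)-r-4,int(a)+r+4,int(b)+r+4))
        zz,d,A,B=meet(T,p[::3],S,q[::3],R,R); print(n,"ztop",round(zz,4),"want",z,"gap",round(d,4),A[0].round(4),B[0].round(4),"rms",A[2].round(5),B[2].round(5))
    except Exception as e: print(n,e)
E
```

```text
[0.3365 0.4497 0.2373]
L ztop 0.1272 want 0.129 gap 0.0022 [0.462  0.3233] [0.4642 0.3233] rms 0.00119 0.0003
M ztop 0.114 want 0.114 gap 0.0041 [ 0.6506 -0.0394] [ 0.6547 -0.0392] rms 0.00132 0.0003
S ztop 0.0983 want 0.099 gap 0.0028 [0.4792 0.0529] [0.482  0.0529] rms 0.00147 0.00039
X ztop 0.0844 want 0.084 gap 0.0024 [ 0.4464 -0.1985] [ 0.4488 -0.1985] rms 0.00107 0.00035
```

View pics/g9.png

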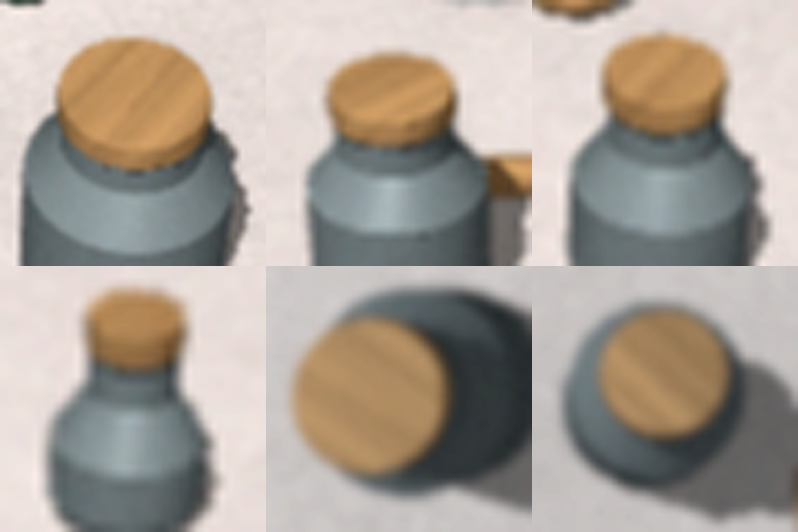

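All four lids sit level on their jars, with wood faces at (135,95), (392,92), (665,75) and (136,320) in the tiles. Their tops measure within 2 mm of the fully seated heights, and the jars stand where they were. Handing in.

```bash
python3 -c "from plant import ctrl; print(ctrl.sign_off())"
```

```text
the job is handed in; nothing more can be done
None
```

All four lids are seated flat on their matching jars and the job is handed in at about 42 s; lid tops measure within 2 mm of the seated heights, the jars stand where they were, and the arm never came near the jug or mug.

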